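# Lock the shaker's drive disc with its bar

### The job

The bench shaker must be locked before it is carried away. With the fingertips, push the drive disc round by its upright pin until the disc's slot lines up with the flat locking bar, then push the bar by its upright tab straight through the slot, fully home, so that its nose is in the keeper beyond and its tab meets the guide. Only push: pick nothing up, leave the vial, bottle, beaker and tube rack as they stand, and finish clear of everything.

Things in the scene. Friction and masses are not known exactly. Their poses are not given: they have to be found in the camera images.
- shaker: Fixed low white housing, 200 x 295 mm (its x, y), 70 mm tall, with a flat dark grey deck on top. Origin: on the bench under the disc's axis; it spans its y from -215 to +80 mm and x from -100 to +100 mm. Its +y is the way the bar is pushed. Two rails 9 mm high (y -210 to -42 mm) steer the bar along the line x = 0 to the guide, the disc and the keeper.
- guide (a point): Top centre of the guide, a steel bridge over the bar just before the disc: 38 mm wide, 30 mm long along the bar (72 to 42 mm short of the disc's axis), its top 17 mm above the deck.
- keeper (a point): Top centre of the keeper, a like bridge beyond the disc that takes the bar's nose: 38 mm wide, 18 mm long (42 to 60 mm beyond the disc's axis), its top 17 mm above the deck.
- disc (a joint): Angle in rad of the steel drive disc about its upright axis, counterclockwise from above, without stops. The slot lines up with the bar at 0 and equally at pi or -pi (either way round will do). The disc stays where it is left; turning it takes about 0.09 N m (some 4 N at the pin).
- disc_center (a point): The disc's axis at deck height (70 mm above the bench). The disc is 72 mm across and 14 mm high, cut right across by a straight slot 20 mm wide that is open at both ends and on top and runs along this point's y axis; it turns with the disc. The pin stands out along its +x.
- disc_pin (a point): Middle of the top of the upright steel pin on the disc by which it is turned: 12 mm thick, 25 mm from the disc's axis, square to the slot; it rises 36 mm above the disc's top face, that is from 14 to 50 mm above the deck.
- bar: Loose flat steel locking bar, about 0.17 kg, 14 x 138 x 10 mm high, on the deck between the rails. Origin: underside of its tapered nose's tip; its +y points to the disc, the bar runs back along -y. It starts 44 to 66 mm short of the disc's axis; fully home the tip is 56 mm beyond the axis and the tab meets the guide. The disc blocks it while out of line. It slides at about 1 N.
- bar_tab (a point): Centre of the rear face of the upright tab at the bar's tail, the face to push on: 138 mm behind the nose tip and 27 mm above the deck. The tab is 26 mm wide, 10 mm thick, and rises from 10 to 44 mm above the deck. Nothing stands behind it.
- vial: Bystander: small amber glass vial, 26 mm across, 50 mm tall, standing on the deck beside the bar's rails, on the side away from the robot, 68 to 80 mm from the bar's line. Origin at its underside.
- bottle: Bystander: glass reagent bottle with orange cap, 80 mm across, 170 mm tall, on the bench to the robot's left. Origin at its underside.
- beaker: Bystander: empty glass beaker, 70 mm across, 85 mm tall, on the bench to the robot's left, nearer than the bottle. Origin at its underside.
- rack: Bystander: orange rack of blue-capped tubes, 90 x 150 mm, 120 mm tall, on the bench to the robot's right. Origin at its underside.
There are look-alikes about, which are no part of the job. Of the things shaped like the bar, the steel one is meant.

How it is judged (in metres and radians):
On the way, in this order (a step that is already met when the one before it is completed fails the run):
1. the disc's slot is lined up with the bar (within 0.15 rad) (angle between the y axis of disc_center and the y axis of shaker, either way round below 0.15 rad), for 0.2 s.
2. the bar is through the slot and home in the keeper (nose at least 50 mm beyond the disc's axis) (y of bar in the frame of shaker above 0.05 m), for 0.2 s.
At the end, for the whole second after the job is handed in: The slot is in line with the bar within 0.15 rad, the bar lies at rest flat on the deck and straight in its track (within 0.1 rad), and its nose reaches at least 50 mm beyond the disc's axis (fully home is 56 mm) (angle between the y axis of disc_center and the y axis of shaker, either way round below 0.15 rad and y of bar in the frame of shaker above 0.05 m and angle between the y axis of bar and the y axis of shaker, either way round below 0.1 rad and z of bar in the frame of shaker below 0.074 m and linear speed of bar below 0.02 m/s); the robot touches nothing.
It fails at once if the locking bar was lifted or tipped out of its track (z of bar in the frame of shaker above 0.08 m or z of bar_tab in the frame of shaker above 0.107 m or angle between bar's own z axis and vertical above 0.15 rad).
It fails at once if a bystander was moved by more than 30 mm, lifted or tipped (distance of any of vial, bottle, beaker, rack from where it was at the start of the episode above 0.03 m or angle between any of vial, bottle, beaker, rack's own z axis and vertical above 0.4 rad).
It also fails if it takes over 48 s, if anything falls off the work surface, if the arm or the gripper's body presses on something with over 40 N, if the wrist force passes 120 N, or if a joint passes its speed limit or range.

### The arm

A 7-joint arm with a two-finger parallel gripper is mounted at the origin on the work surface. World frame = base frame: x ahead of the robot, y to its left, z up, the work surface at z = 0. Lengths are in m, angles in degrees, forces in N, time in s.
With the tool pointing down it reaches from about 0.425 to 0.875 m from the base axis. Payload 4.7 kg.
Tool frame: the origin (TCP) lies between the finger pads; the fingertips stand 19 mm ahead of it and the grasp point (between the pads) is the TCP; x points along the fingers, z is the direction in which the jaws open and shut, and the axes are right-handed (so a half turn about x gives the same grasp; the last joint's range is limited). The gripper opens to 87 mm and grips with 3 to 60 N. Pads are 19 mm wide; open, the fingers measure 117 mm over their backs; the gripper's body (75 mm by 190 mm) begins 51 mm behind the grasp point.
Start: joints at [-74.078, 18.392, -4.016, 83.108, 1.295, 78.541, -3.26], TCP at [0.17, 0.628, 0.242] pointing down, gripper open.
Joint ranges: [-163.93, 163.93], [-17.29, 119.83], [-79.2, 71.16], [3.27, 140.29], [-89.18, 269.18], [5.43, 117.66], [-154.24, 154.24]. Speed limits (degrees/s): [147.25, 147.25, 180, 180, 180, 180, 180].

### API

Orientations are given as [roll, pitch, yaw] about the fixed x, y, z axes, in that order (R = Rz(yaw) Ry(pitch) Rx(roll)).
In Python, from cell import monitor, read_camera, camera_model, env, regions_of gives the robot as it stands. The module is installed in compiled form; this text tells all that it offers.
- The arm moves only by the tool step_arm, never from a script. Its argument "deltas" is a list of rows, each a list of 5 numbers: the gripper's target within -1 to 1 (fully open at 1, half-way at 0, shut at -1), then the shift along the tool's x, y, z in m, then the turn about the tool's x in degrees. A call has 1 to 12 rows; each row is the pose to reach, as a shift and turn from the pose commanded when the call began, along the tool's axes at that moment; what a row does not reach only later rows make up. A row lasts 1/8 s, in which the tool goes at most 62.5 mm and 10.7 degrees, less where a joint would pass 70% of its speed; a pose out of reach is approached as far as the arm can. A call with a gripper value outside its range is refused whole. The fingers move at their own pace and stop on an object; "newtons" is the grip in N (left out, the last holds). Time passes only in rows, so rows that repeat a pose let the fingers close. It gives the time, the measured TCP pose, the force and the opening at its end, in the units of the state.
- monitor.get_obs(): the state, without advancing time (a new reading comes with each control period).
- read_camera(name): name is "side" or "top"; returns (picture, depth): 384x512x3 uint8, red, green, blue; 384x512 float32, m along the optical axis (not along the pixel's ray), 0 where there is no reading.
- camera_model(name): a dict with "fx", "fy", "cx", "cy" (pixels), "xyz" and "attitude" of the camera in the world. Camera axes: x right, y down, z forward; pixel columns grow to the right and rows downward; lengths in m; the calibration is good to about 2 mm. A picture is of the moment at which its call begins. camera_model takes no time and is no camera call.
- env.sign_off(): hands the job in, once; it reports no verdict.
Trained networks look in the newest picture that a camera, given by its name, has taken for a name from the list of things; names that differ only in an ending like _2 or _b are one class to them, and where a whole thing is asked for, a point or a joint stands for the part that bears it (a point fixed in the world has none). Each returns a list of dicts, best first, with "p" (0 to 1); they miss things now and then, are a little off and sometimes report something else, mostly with a low value. They report only what shows in the picture. A call takes as long as a camera call. They do not tell look-alikes from the thing itself.
- regions_of(camera, thing): "pixels" (384x512 bool, what is visible of it) and "pixel" ([column, row] in pixels, amid what is visible of it).
The state is a dict: "time_s": time; "qpos": joint angles; "joint_velocities": joint speeds; "effort": joint torques, N m; "tool_pos": TCP position; "tool_rot": TCP orientation; "force": force on the tool from outside, world axes, zero at the start; "wrist_torque": the same for the moment, N m; "grip_width": finger opening in m.
Only numpy, scipy, OpenCV 4.12 (cv2) and the standard library are available. Lean on these libraries where they do the work, as an engineer would, in place of code of your own. Each camera call takes 0.05 s, during which the arm holds its last target. There are 200 camera calls.

## Working session

There is one attempt and no reset: what is moved stays moved. The work goes in short steps, Python scripts to look and compute and a tool call to move; the robot and the scene stay as the last step left them, time stands still between calls to the robot, and variables do not carry over. Pictures are saved under pics/ and viewed, about 8 in all and at most 12, crops included, and the job is handed in when it is done.

Besides the shell and the picture viewer there is one more tool, called after ">>>" as name(argument=value, ...) on one line, values as JSON. step_arm: Moves the arm, as the interface text tells. Its arguments: {"type":"object","properties":{"deltas":{"type":"array"},"newtons":{"type":"number"}},"required":["deltas"]}

```bash
mkdir -p pics; cat > h.py <<'E'
import numpy as np, cv2
from scipy.spatial.transform import Rotation as R
from cell import monitor, read_camera, camera_model, env, regions_of
def T(cam):
    m=camera_model(cam); a=m["attitude"]
    a=np.array(a,float)
    Rm=R.from_euler('xyz',a,degrees=True).as_matrix() if a.shape==(3,) else (a if a.shape==(3,3) else R.from_quat(a).as_matrix())
    return m,Rm,np.array(m["xyz"])
def cloud(cam,d):
    m,Rm,t=T(cam); v,u=np.mgrid[:384,:512]
    p=np.stack([(u-m["cx"])/m["fx"]*d,(v-m["cy"])/m["fy"]*d,d],-1)
    return p@Rm.T+t
def proj(cam,P):
    m,Rm,t=T(cam); q=(np.atleast_2d(P)-t)@Rm
    return np.c_[q[:,0]/q[:,2]*m["fx"]+m["cx"],q[:,1]/q[:,2]*m["fy"]+m["cy"]]
def save(n,im,s=1.5): cv2.imwrite("pics/"+n,cv2.resize(im[...,::-1],None,fx=s,fy=s,interpolation=cv2.INTER_CUBIC))
E
python3 - <<'E'
from h import *
print(monitor.get_obs())
ims=[]
for c in("top","side"):
    print(c,camera_model(c))
    im,d=read_camera(c); P=cloud(c,d); np.savez(c+"0",im=im,d=d,P=P)
    for th in("shaker","disc_pin","bar","bar_tab","vial","guide","keeper","bottle","beaker","rack"):
        try:
            for r in regions_of(c,th)[:3]:
                k=r["pixels"]&(d>0); print(th,round(r["p"],2),np.round(r["pixel"]),k.sum(),np.median(P[k],0).round(3),P[k][:,2].max().round(3) if k.any() else'')
        except Exception as e: print(th,e)
    save(c+"0.png",im)
E
```

```text
{'time_s': 0.0, 'qpos': array([-74.07669987,  18.4385098 ,  -4.0165347 ,  83.17528146,
         1.29565315,  78.54026467,  -3.26016388]), 'joint_velocities': array([-0.02215308, -0.05048262,  0.09683318,  0.03066063, -0.03872741,
       -0.04489931,  0.02707969]), 'effort': array([ 2.99107887e-04, -4.91294360e+01, -4.03776057e-01, -3.12525129e+01,
       -6.39297534e-02,  4.35497565e-02,  1.52661114e-04]), 'tool_pos': array([0.16940258, 0.62700046, 0.24046452]), 'tool_rot': array([-176.79905007,   89.89105829, -101.91167367]), 'force': array([0.25532652, 0.05029744, 0.15018474]), 'wrist_torque': array([0.05405108, 0.0331685 , 0.02441296]), 'grip_width': 0.08707247397380839}
top {'fx': 463.81264328545655, 'fy': 463.81264328545655, 'cx': 258.44766437773296, 'cy': 192.46979494895186, 'xyz': array([0.44116261, 0.02245499, 1.48369417]), 'attitude': array([-174.65496481,   -1.05987157,  -90.70359104])}
shaker 0.82 [258. 196.] 5967 [ 0.567 -0.     0.07 ] 0.126
shaker 0.15 [282. 183.] 195 [ 0.589 -0.077  0.081] 0.12
disc_pin 0.84 [238. 195.] 436 [0.559 0.061 0.082] 0.126
bar 0.74 [272. 266.]
[... 1043 characters left out ...]
7.] 357 [ 0.589 -0.086  0.081] 0.117
bar 0.75 [150. 187.] 354 [0.312 0.146 0.01 ] 0.047
bar 0.71 [167. 246.] 488 [ 0.334 -0.041  0.01 ] 0.047
bar_tab 0.89 [276. 218.] 369 [ 0.589 -0.09   0.081] 0.117
bar_tab 0.69 [342. 183.] 357 [0.832 0.049 0.01 ] 0.047
bar_tab 0.63 [166. 242.] 502 [ 0.332 -0.04   0.01 ] 0.047
vial 0.6 [302. 195.] 209 [ 0.661 -0.056  0.107] 0.122
guide 0.73 [260. 209.] 8204 [ 0.558 -0.048  0.07 ] 0.121
keeper 0.9 [260. 211.] 8085 [ 0.558 -0.049  0.07 ] 0.121
bottle 0.9 [219. 106.] 1139 [0.553 0.372 0.091] 0.173
bottle 0.65 [302. 196.] 165 [ 0.66  -0.057  0.103] 0.122
beaker 0.76 [182. 126.] 662 [0.419 0.32  0.06 ] 0.087
rack 0.7 [260. 213.] 8273 [ 0.559 -0.049  0.07 ] 0.121
```

```bash
python3 - <<'E'
from h import *
a=np.load("top0.npz");b=np.load("side0.npz")
save("topcrop0.png",a["im"][90:300,170:350],2.8) 
from h import cv2
P=b["P"];im=b["im"]
save("sidecrop0.png",im[130:290,130:370],3.2)
E
```

```text
(no output)
```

View pics/topcrop0.png

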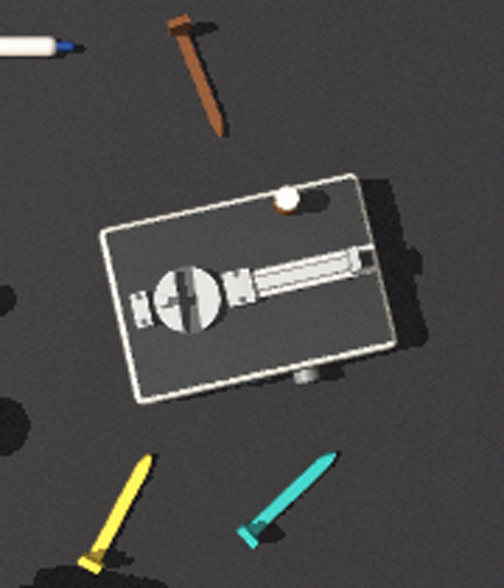

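View pics/sidecrop0.png

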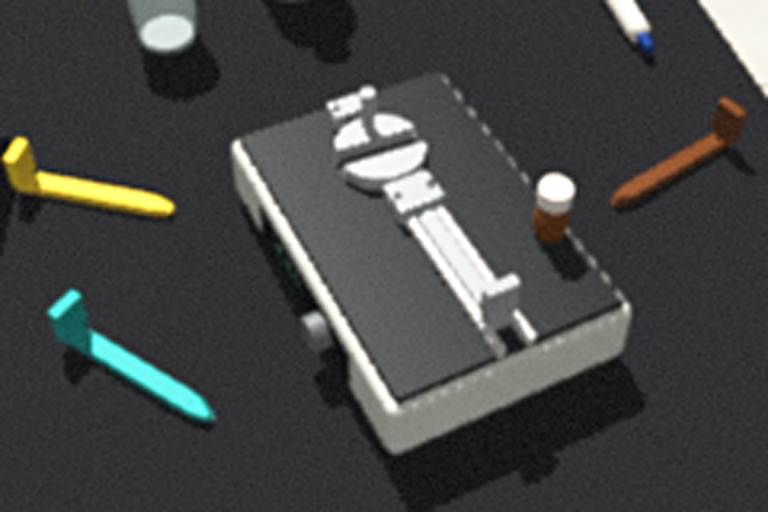

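```bash
cat >> h.py <<'E'
def fit(P,k=None):
    # shaker from housing top points z~70
    m=(abs(P[...,2]-.071)<.008)&(P[...,0]>.4)&(P[...,0]<.75)&(abs(P[...,1])<.25)
    n,l,st,_=cv2.connectedComponentsWithStats(m.astype(np.uint8)); m=l==1+st[1:,4].argmax()
    (cx,cy),(w,h),an=cv2.minAreaRect((P[m][:,:2]*1000).astype(np.float32))
    if w<h: an+=90; w,h=h,w
    d=np.array([np.cos(np.radians(an)),np.sin(np.radians(an))]); 
    if d[1]<0: d=-d
    c=np.array([cx,cy])/1000; return c+.0675*d,d,(w,h)
def local(P,o,d): # shaker frame: y along d, x = d rotated -90
    q=P[...,:2]-o; return np.stack([q@np.array([d[1],-d[0]]),q@d,P[...,2]-.07],-1)
E
python3 - <<'E'
from h import *
for c in("top","side"):
    a=np.load(c+"0.npz");P=a["P"]
    o,d,wh=fit(P); print(c,"origin",o.round(4),"yaw of +y",np.degrees(np.arctan2(d[1],d[0])).round(2),wh)
    if c=="top": o0,d0=o,d
    L=local(P,o0,d0)
    def rep(n,m): print(n,m.sum(),L[m].mean(0).round(4),L[m].min(0).round(4),L[m].max(0).round(4),P[m].mean(0).round(4))
    r=np.hypot(L[...,0],L[...,1])
    rep("pin",(r<.045)&(L[...,2]>.03)&(L[...,2]<.06))
    rep("pintop",(r<.045)&(L[...,2]>.042)&(L[...,2]<.06))
    rep("disc",(r<.05)&(L[...,2]>.008)&(L[...,2]<.02))
    t=(abs(L[...,0])<.03)&(L[...,1]<-.13)&(L[...,1]>-.25)
    rep("tab",t&(L[...,2]>.02)&(L[...,2]<.06)); rep("tabtop",t&(L[...,2]>.038)&(L[...,2]<.06))
    v=(abs(L[...,0]-.07)<.03)&(L[...,1]<.0)&(L[...,1]>-.25)
    rep("vial",v&(L[...,2]>.03)&(L[...,2]<.06))
    b=(abs(L[...,0])<.025)&(L[...,2]>.013)&(L[...,2]<.024)
    rep("guide",b&(L[...,1]>-.08)&(L[...,1]<-.037));rep("keeper",b&(L[...,1]>.037)&(L[...,1]<.075))
E
```

```text
top origin [0.5602 0.0612] yaw of +y 102.09 (291.99432373046875, 197.96481323242188)
pin 14 [0.0014 0.0252 0.0465] [-0.0039  0.0193  0.032 ] [0.0067 0.0306 0.0563] [0.5563 0.0862 0.1165]
pintop 11 [0.0025 0.0258 0.0492] [-0.0019  0.0212  0.0437] [0.0067 0.0306 0.0563] [0.5571 0.0869 0.1192]
disc 308 [-0.0001 -0.0019  0.0145] [-0.0342 -0.0493  0.0081] [0.0419 0.0494 0.0199] [0.5605 0.0593 0.0845]
tab 37 [ 0.0003 -0.1823  0.0421] [-0.0121 -0.1876  0.0243] [ 0.0134 -0.1776  0.0501] [ 0.5986 -0.117   0.1121]
tabtop 32 [ 0.0009 -0.1828  0.0443] [-0.012  -0.1876  0.039 ] [ 0.0134 -0.1776  0.0501] [ 0.5993 -0.1174  0.1143]
vial 59 [ 0.0788 -0.1267  0.0498] [ 0.0674 -0.1385  0.0401] [ 0.0923 -0.1148  0.0594] [ 0.6638 -0.0462  0.1198]
guide 119 [ 0.0002 -0.0577  0.017 ] [-0.0185 -0.078   0.013 ] [ 0.0188 -0.0418  0.0232] [0.5724 0.0048 0.087 ]
keeper 71 [0.0004 0.0511 0.0179] [-0.0188  0.0419  0.0132] [0.0189 0.06   0.0229] [0.5499 0.1112 0.0879]
side origin [0.5597 0.0568] yaw of +y 102.26 (289.9167175292969, 195.63267517089844)
pin 33 [0.0001 0.0205 0.0437] [-0.0047  0.0166  0.0316] [0.0059 0.0297 0.0515] [0.556  0.0813 0.1137]
pintop 19 [0.0008 0.0217 0.0487] [-0.0047  0.0169  0.0429] [0.0059 0.0297 0.0515] [0.5564 0.0825 0.1187]
disc 423 [-0.0019 -0.0026  0.014 ] [-0.0344 -0.0493  0.0081] [0.0355 0.0488 0.0195] [0.5589 0.0583 0.084 ]
tab 121 [-0.0023 -0.1877  0.0361] [-0.0137 -0.1916  0.0203] [ 0.0129 -0.1805  0.0468] [ 0.5972 -0.1228  0.1061]
tabtop 61 [-0.0015 -0.1865  0.0431] [-0.0137 -0.1908  0.038 ] [ 0.0121 -0.1807  0.0468] [ 0.5978 -0.1215  0.1131]
vial 117 [ 0.0762 -0.1325  0.0462] [ 0.0668 -0.1424  0.0304] [ 0.0902 -0.1178  0.0524] [ 0.6624 -0.0524  0.1162]
guide 158 [-0.0009 -0.0599  0.0171] [-0.0193 -0.0748  0.0131] [ 0.0185 -0.0375  0.0201] [0.5718 0.0024 0.0871]
keeper 63 [-0.0055  0.0482  0.0171] [-0.0191  0.0385  0.0131] [0.0173 0.0583 0.0195] [0.5447 0.1071 0.0871]
```

```bash
cat >> h.py <<'E'
O=np.array([.560,.0605]); YAW=102.1
def w(lx,ly):
    a=np.radians(YAW); d=np.array([np.cos(a),np.sin(a)]); return O+lx*np.array([d[1],-d[0]])+ly*d
def tool():
    s=monitor.get_obs(); Rm=R.from_euler('xyz',s["tool_rot"],degrees=True).as_matrix(); return np.array(s["tool_pos"]),Rm,s
def go(lx,ly,tipz): # shift in tool axes to bring TCP over shaker-local (lx,ly), tips at tipz above deck
    p,Rm,s=tool(); t=np.r_[w(lx,ly),.07+tipz+.019]; return (Rm.T@(t-p)).round(4)
def state():
    p,Rm,s=tool(); L=local(p,O,np.array([np.cos(np.radians(YAW)),np.sin(np.radians(YAW))]))
    print("t",s["time_s"],"local",L.round(4),"tip",round(p[2]-.089,4),"x",Rm[:,0].round(3),"jaw yaw local",np.degrees(np.arctan2(Rm[1,2],Rm[0,2])).round(1)-YAW+90,"F",np.round(s["force"],1),"w",round(s["grip_width"],4),"q",np.round(s["qpos"],1))
E
python3 - <<'E'
from h import *
state(); print(go(.0015,.025,.14), tool()[1].round(3))
E
```

```text
t 1.1 local [-0.2629  0.6363  0.1716] tip 0.1526 x [ 0.  0. -1.] jaw yaw local 62.80000000000001 F [ 0.5 -0.5  0. ] w 0.0872 q [-74.1  18.4  -4.   83.1   1.3  78.5  -3.3]
[ 0.0126 -0.5147 -0.4227] [[ 0.    -0.965  0.261]
 [ 0.     0.261  0.965]
 [-1.    -0.     0.   ]]
```

>>> step_arm(deltas=[[-0.4, 0.0, -0.03, -0.025, 4], [-0.4, 0.0, -0.075, -0.062, 10], [-0.4, 0.0, -0.12, -0.1, 16], [-0.4, 0.0, -0.168, -0.138, 22], [-0.4, 0.0, -0.216, -0.177, 28], [-0.4, 0.0, -0.264, -0.216, 34], [-0.4, 0.0, -0.312, -0.256, 40], [-0.4, 0.0, -0.36, -0.295, 46], [-0.4, 0.0, -0.408, -0.335, 52], [-0.4, 0.0, -0.456, -0.374, 57], [-0.4, 0.005, -0.495, -0.406, 61], [-0.4, 0.012, -0.515, -0.423, 63]], newtons=10)

```text
time_s: 2.6
tool_pos: [0.5577, 0.082, 0.2297]
tool_rot: [-29.8, 89.9, -18.1]
force: [-0.1, 1.0, 0.3]
grip_width: 0.0263
```

>>> step_arm(deltas=[[-0.4, 0, 0, 0, 0], [-0.4, 0, 0, 0, 0]])

```text
time_s: 2.85
tool_pos: [0.5556, 0.0872, 0.2293]
tool_rot: [122.1, 89.9, 134.1]
force: [0.2, 0.5, -0.2]
grip_width: 0.0256
```

```bash
python3 - <<'E'
from h import *
state(); print(go(.0015,.025,.14),go(.0015,.025,.022))
im,d=read_camera("side"); save("s1.png",im[100:250,180:340],4); state()
E
```

```text
t 2.85 local [0.0013 0.027  0.1593] tip 0.1403 x [-0.001  0.001 -1.   ] jaw yaw local 0.0 F [ 0.2  0.5 -0.2] w 0.0256 q [-37.4   8.4  28.7  97.8  -4.2  74.9   4.2]
[ 0.0003 -0.002   0.0002] [ 0.1183 -0.0022  0.0003]
t 2.9 local [0.0014 0.0272 0.1595] tip 0.1405 x [-0.001  0.001 -1.   ] jaw yaw local 0.0 F [ 0.1  0.6 -0.2] w 0.0261 q [-37.4   8.4  28.6  97.8  -4.2  74.9   4.2]
```

View pics/s1.png

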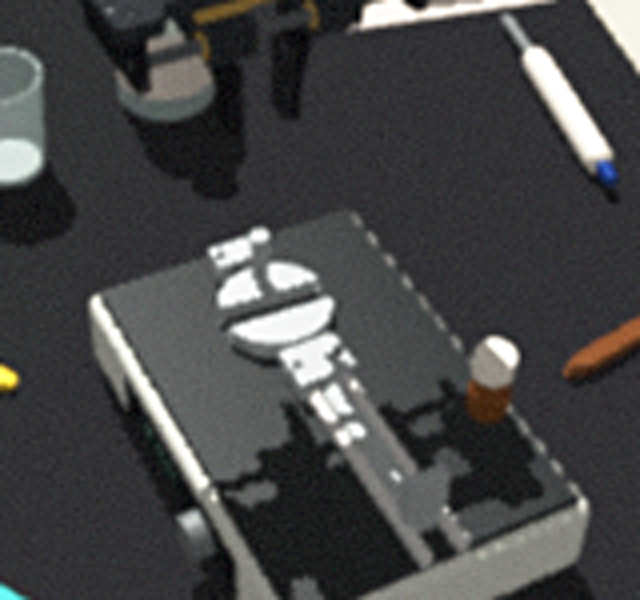

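>>> step_arm(deltas=[[-0.4, 0.05, -0.002, 0, 0], [-0.4, 0.08, -0.002, 0, 0], [-0.4, 0.085, -0.002, 0, 0], [-0.4, 0.095, -0.002, 0, 0], [-0.4, 0.105, -0.002, 0, 0], [-0.4, 0.115, -0.002, 0, 0], [-0.4, 0.118, -0.002, 0, 0], [-0.4, 0.118, -0.002, 0, 0]])

```text
time_s: 3.9
tool_pos: [0.5568, 0.0829, 0.1115]
tool_rot: [-171.9, 90.0, -160.0]
force: [-0.3, -0.0, 0.1]
grip_width: 0.0261
```

```bash
python3 - <<'E'
from h import *
state()
im,d=read_camera("side"); save("s2.png",im[120:250,180:340],4)
E
```

```text
t 3.9 local [0.0016 0.0225 0.0415] tip 0.0225 x [-0. -0. -1.] jaw yaw local -0.19999999999998863 F [-0.3 -0.   0.1] w 0.0261 q [-35.9  14.6  28.2 105.5  -7.8  61.8   7.2]
```

View pics/s2.png

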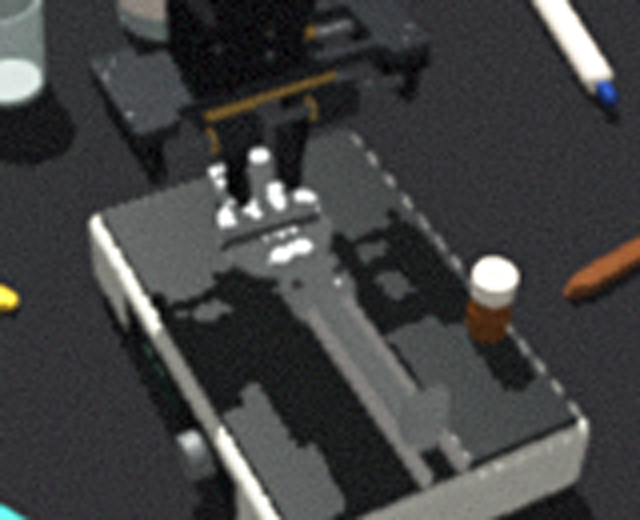

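>>> step_arm(deltas=[[-0.63, 0, 0.002, 0, 0], [-0.63, 0, 0.002, 0, 0], [-0.63, 0, 0.002, 0.003, 8], [-0.63, 0, 0.001, 0.007, 18], [-0.63, 0, -0.001, 0.011, 28], [-0.63, 0, -0.0035, 0.0145, 38], [-0.63, 0, -0.0065, 0.0175, 48], [-0.63, 0, -0.01, 0.02, 58], [-0.63, 0, -0.014, 0.022, 68], [-0.63, 0, -0.014, 0.022, 68]])

```text
time_s: 5.2
tool_pos: [0.5803, 0.0743, 0.1112]
tool_rot: [-133.6, 89.9, 170.4]
force: [-2.7, 1.2, 0.4]
grip_width: 0.0159
```

```bash
python3 - <<'E'
from h import *
state()
E
```

```text
t 5.2 local [0.0227 0.0092 0.0412] tip 0.0222 x [-0.002  0.    -1.   ] jaw yaw local -68.1 F [-2.7  1.2  0.4] w 0.0159 q [-42.3  19.   38.6 102.6 -13.2  63.1 -55.2]
```

>>> step_arm(deltas=[[-0.63, 0, 0, 0.0053, 10], [-0.63, 0, -0.0013, 0.0094, 20], [-0.63, 0, -0.002, 0.011, 24], [-0.63, 0, -0.002, 0.011, 24], [-0.63, 0, -0.002, 0.011, 24]])

```text
time_s: 5.82
tool_pos: [0.5852, 0.0644, 0.1113]
tool_rot: [-141.6, 89.9, 138.5]
force: [-3.2, 2.9, -0.6]
grip_width: 0.0162
```

```bash
python3 - <<'E'
from h import *
state()
im,d=read_camera("side"); save("s3.png",im[120:250,180:340],4)
E
```

```text
t 5.825 local [ 0.0255 -0.0015  0.0413] tip 0.0223 x [-0.001  0.001 -1.   ] jaw yaw local -92.0 F [-3.2  2.9 -0.6] w 0.0162 q [-44.6  20.4  42.9 102.2 -15.4  63.5 -76.3]
```

View pics/s3.png

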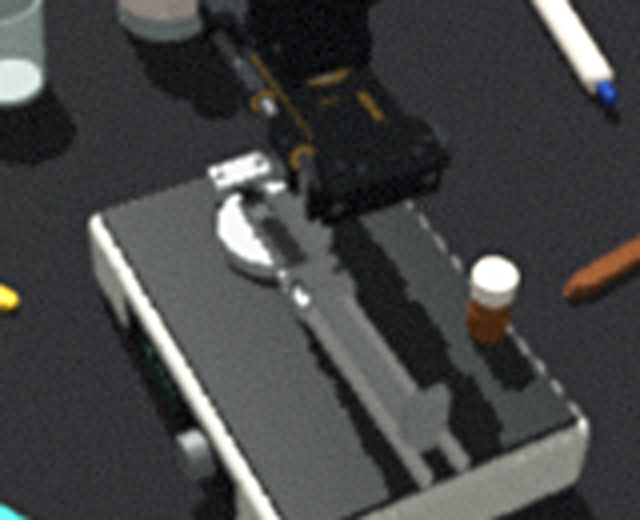

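>>> step_arm(deltas=[[-0.45, 0, 0, 0, 0], [-0.45, 0, 0, 0, 0], [-0.45, -0.03, 0, 0, 0], [-0.45, -0.07, 0, 0, 0], [-0.45, -0.11, 0, 0, 0], [-0.45, -0.11, 0, 0, 0], [-0.45, -0.11, 0, 0, 0]])

```text
time_s: 6.75
tool_pos: [0.5858, 0.063, 0.2213]
tool_rot: [58.6, 90.0, -21.5]
force: [-0.3, -0.8, -1.1]
grip_width: 0.0239
```

```bash
python3 - <<'E'
from h import *
state(); print(go(0,-.215,.1325), tool()[1].round(2))
im,d=read_camera("side"); save("s4.png",im[120:250,180:340],4)
d0=np.array([np.cos(np.radians(YAW)),np.sin(np.radians(YAW))])
L=local(cloud("side",d),O,d0); r=np.hypot(L[...,0],L[...,1])
m=(r<.045)&(L[...,2]>.035)&(L[...,2]<.055); print("pin",m.sum(),L[m].mean(0).round(4),L[m].min(0).round(4),L[m].max(0).round(4))
E
```

```text
t 6.75 local [ 0.0257 -0.003   0.1513] tip 0.1323 x [ 0. -0. -1.] jaw yaw local -92.19999999999999 F [-0.3 -0.8 -1.1] w 0.0239 q [-47.1  14.2  45.2  95.2 -10.4  74.9 -80.2]
[-1.000e-04 -1.740e-02  2.129e-01] [[ 0.    0.99  0.17]
 [-0.    0.17 -0.99]
 [-1.    0.    0.  ]]
pin 32 [ 0.0234 -0.0033  0.0452] [ 0.0188 -0.008   0.0362] [0.0298 0.0023 0.052 ]
```

View pics/s4.png

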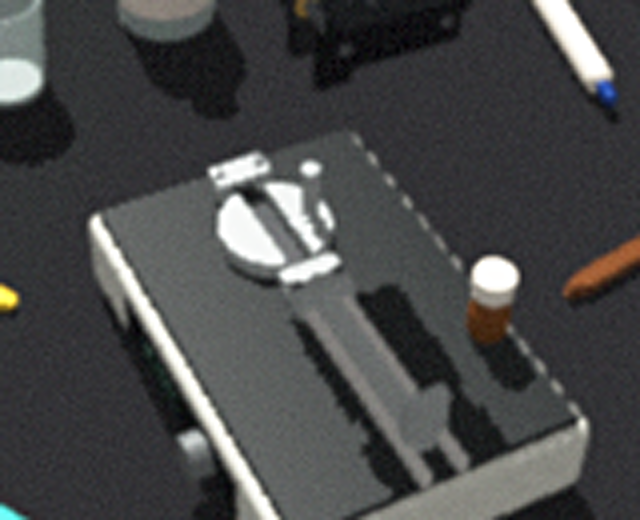

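>>> step_arm(deltas=[[-1, 0, -0.002, 0.02, -8], [-1, 0, -0.004, 0.045, -17], [-1, 0, -0.006, 0.07, -26], [-1, 0, -0.008, 0.095, -35], [-1, 0, -0.01, 0.12, -44], [-1, 0, -0.012, 0.145, -53], [-1, 0, -0.014, 0.165, -62], [-1, 0, -0.016, 0.185, -71], [-1, 0, -0.017, 0.2, -80], [-1, 0, -0.0175, 0.213, -88], [-1, 0, -0.0175, 0.213, -92], [-1, 0, -0.0175, 0.213, -92]])

```text
time_s: 8.3
tool_pos: [0.6044, -0.1495, 0.2201]
tool_rot: [166.8, 89.9, 178.6]
force: [0.2, 0.1, 0.7]
grip_width: 0.0004
```

```bash
python3 - <<'E'
from h import *
state(); print(go(0,-.215,.016))
im,d=read_camera("side")
d0=np.array([np.cos(np.radians(YAW)),np.sin(np.radians(YAW))])
L=local(cloud("side",d),O,d0)
m=(abs(L[...,0])<.03)&(L[...,1]<-.13)&(L[...,1]>-.25)&(L[...,2]>.02)&(L[...,2]<.055); print("tab",m.sum(),L[m].mean(0).round(4),L[m].min(0).round(4),L[m].max(0).round(4))
E
```

```text
t 8.3 local [-0.0006 -0.2147  0.1501] tip 0.1311 x [-0.002  0.    -1.   ] jaw yaw local -0.29999999999999716 F [0.2 0.1 0.7] w 0.0004 q [-18.5  17.9  37.   90.1 -11.   75.8  31.8]
[ 0.1151 -0.0004  0.0009]
tab 120 [-0.0021 -0.187   0.0363] [-0.0139 -0.1907  0.0205] [ 0.0128 -0.1788  0.0462]
```

>>> step_arm(deltas=[[-1, 0.04, 0, 0, 0], [-1, 0.08, 0, 0, 0], [-1, 0.105, 0, 0.001, 0], [-1, 0.115, 0, 0.001, 0], [-1, 0.115, 0, 0.001, 0], [-1, 0.115, 0, 0.001, 0]])

```text
time_s: 9.1
tool_pos: [0.6069, -0.1494, 0.1078]
tool_rot: [-19.0, 89.9, -7.1]
force: [-0.5, -0.7, 0.1]
grip_width: 0.0001
```

```bash
python3 - <<'E'
from h import *
state(); print(go(0,-.205,.016),go(0,-.0915,.016))
E
```

```text
t 9.1 local [ 0.0018 -0.215   0.0378] tip 0.0188 x [ 0.002 -0.    -1.   ] jaw yaw local -0.19999999999998863 F [-0.5 -0.7  0.1] w 0.0001 q [-16.9  23.5  35.3  97.  -14.9  64.1  34.6]
[ 0.0028  0.01   -0.0019] [ 0.0027  0.1235 -0.0023]
```

>>> step_arm(deltas=[[-1, 0.002, 0.006, -0.002, 0], [-1, 0.002, 0.012, -0.002, 0], [-1, 0.002, 0.017, -0.002, 0], [-1, 0.002, 0.022, -0.002, 0], [-1, 0.002, 0.027, -0.002, 0], [-1, 0.002, 0.032, -0.002, 0], [-1, 0.002, 0.037, -0.002, 0], [-1, 0.002, 0.042, -0.002, 0], [-1, 0.002, 0.047, -0.002, 0], [-1, 0.002, 0.052, -0.002, 0], [-1, 0.002, 0.057, -0.002, 0], [-1, 0.002, 0.06, -0.002, 0]])

```text
time_s: 10.6
tool_pos: [0.5916, -0.0903, 0.1045]
tool_rot: [89.1, 90.0, 101.0]
force: [0.3, -2.8, 1.2]
grip_width: 0.0007
```

```bash
python3 - <<'E'
from h import *
state(); print(go(0,-.0915,.016))
E
```

```text
t 10.6 local [-0.0007 -0.1541  0.0345] tip 0.0155 x [-0.  0. -1.] jaw yaw local -0.19999999999998863 F [ 0.3 -2.8  1.2] w 0.0007 q [-22.6  20.4  34.6 101.  -12.9  62.6  28.2]
[-0.0005  0.0626  0.0005]
```

>>> step_arm(deltas=[[-1, 0, 0.005, 0, 0], [-1, 0, 0.01, 0, 0], [-1, 0, 0.015, 0, 0], [-1, 0, 0.02, 0, 0], [-1, 0, 0.025, 0, 0], [-1, 0, 0.03, 0, 0], [-1, 0, 0.035, 0, 0], [-1, 0, 0.04, 0, 0], [-1, 0, 0.045, 0, 0], [-1, 0, 0.05, 0, 0], [-1, 0, 0.054, 0, 0], [-1, 0, 0.056, 0, 0]])

```text
time_s: 12.1
tool_pos: [0.5801, -0.0356, 0.1045]
tool_rot: [89.5, 90.0, 101.4]
force: [0.4, -2.1, -0.8]
grip_width: 0.0007
```

```bash
python3 - <<'E'
from h import *
state()
E
```

```text
t 12.1 local [-0.0005 -0.0982  0.0345] tip 0.0155 x [-0.  0. -1.] jaw yaw local -0.19999999999998863 F [ 0.4 -2.1 -0.8] w 0.0007 q [-27.7  18.   33.7 103.4 -11.2  61.9  21.9]
```

Now in small steps until the force shows the tab meeting the guide.

>>> step_arm(deltas=[[-1, 0, 0.002, 0, 0], [-1, 0, 0.004, 0, 0], [-1, 0, 0.005, 0, 0], [-1, 0, 0.005, 0, 0]])

```text
time_s: 12.6
tool_pos: [0.5791, -0.0309, 0.1045]
tool_rot: [97.0, 90.0, 108.9]
force: [1.0, -0.2, 0.5]
grip_width: 0.0007
```

>>> step_arm(deltas=[[-1, 0, 0.001, 0, 0], [-1, 0, 0.002, 0, 0], [-1, 0, 0.002, 0, 0]])

```text
time_s: 12.98
tool_pos: [0.5789, -0.0302, 0.1046]
tool_rot: [-78.2, 89.9, -66.3]
force: [0.8, -3.5, -1.4]
grip_width: 0.0006
```

>>> step_arm(deltas=[[-1, 0, 0.001, 0, 0], [-1, 0, 0.002, 0, 0], [-1, 0, 0.002, 0, 0], [-1, 0, 0.002, 0, 0]])

```text
time_s: 13.48
tool_pos: [0.5788, -0.0302, 0.1047]
tool_rot: [-76.7, 89.8, -64.9]
force: [2.7, -8.1, -2.2]
grip_width: 0.0002
```

```bash
python3 - <<'E'
from h import *
state()
E
```

```text
t 13.475 local [-0.0006 -0.0926  0.0347] tip 0.0157 x [ 0.002 -0.003 -1.   ] jaw yaw local -0.29999999999999716 F [ 2.7 -8.1 -2.2] w 0.0002 q [-28.4  17.7  33.6 103.7 -10.8  61.7  20.9]
```

>>> step_arm(deltas=[[-1, 0, -0.01, 0, 0], [-1, 0, -0.03, 0, 0], [-1, 0, -0.05, 0, 0], [-1, -0.03, -0.07, 0, 0], [-1, -0.08, -0.09, 0, 0], [-1, -0.13, -0.11, 0, 0], [-1, -0.16, -0.13, 0, 0], [-1, -0.16, -0.15, 0, 0], [-1, -0.16, -0.15, 0, 0], [-1, -0.16, -0.15, 0, 0]])

```text
time_s: 14.72
tool_pos: [0.609, -0.1722, 0.2637]
tool_rot: [113.2, 89.9, 125.2]
force: [0.8, 1.3, -0.3]
grip_width: 0.0004
```

```bash
python3 - <<'E'
from h import *
state()
im,d=read_camera("side"); save("s5.png",im[120:250,180:340],4)
d0=np.array([np.cos(np.radians(YAW)),np.sin(np.radians(YAW))])
L=local(cloud("side",d),O,d0); r=np.hypot(L[...,0],L[...,1])
for n,m in(("pin",(r<.045)&(L[...,2]>.035)&(L[...,2]<.055)),("tab",(abs(L[...,0])<.03)&(L[...,1]<-.05)&(L[...,1]>-.25)&(L[...,2]>.022)&(L[...,2]<.055))):
    print(n,m.sum(),L[m].mean(0).round(4),L[m].min(0).round(4),L[m].max(0).round(4))
E
```

```text
t 14.725 local [-0.0009 -0.2378  0.1937] tip 0.1747 x [-0.001  0.002 -1.   ] jaw yaw local -0.09999999999999432 F [ 0.8  1.3 -0.3] w 0.0004 q [-16.8  18.1  38.4  85.1 -11.4  80.8  34. ]
pin 6 [ 0.02   -0.0016  0.0398] [ 0.0193 -0.0056  0.0373] [0.0209 0.0017 0.0428]
tab 98 [-0.0012 -0.0808  0.0364] [-0.0131 -0.085   0.0222] [ 0.0122 -0.0723  0.0465]
```

View pics/s5.png

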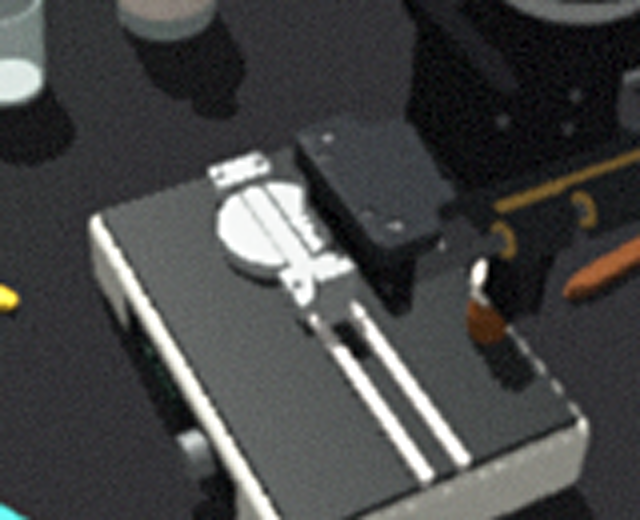

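```bash
python3 -c "
from h import *
print(monitor.get_obs()['joint_velocities'].round(2)); print(env.sign_off())"
```

```text
[-0.23 -0.05  0.13  0.05  0.24 -0.01  0.02]
the job is handed in; nothing more can be done
None
```

I turned the disc clockwise by its pin, using the fingers as an open fork, until the slot lined up with the bar. Then I pushed the steel bar by its tab through the slot until the tab stopped against the guide. The job was handed in at about 15 s, and it reports no verdict.

- **Disc:** After the disc was turned and released, the pin sat within about 1–2° of in line, after allowing for the side camera's bias. The bar then slid through at only 1–3 N.
- **Bar:** The tab stopped moving while the force rose to about 8 N. Its rear face measured about 82–84 mm short of the axis, so the nose is about 54–56 mm beyond it.
- **Finish:** The last picture shows the bar straight in the slot and under the guide, and the vial and beaker where they stood. The gripper is clear, with its tips about 175 mm above the deck.
- **Limits:** The gripper hid most of the pin in the last picture, so I judged the final disc angle mainly by the bar lying in the slot. I did not look at the bottle and rack again, but the arm passed well clear of both.

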